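Set the rail length stop to its mark and close the cam lever

TASK

Get the length stop of the rail cutter ready: pull the upright park pin out of its hole in the stop's base and stand it in the round steel cup. Then draw the spring-loaded sliding leg out by its crossbar until its pointer lines up with the length mark, and while holding it there slide the cam lever fully closed, leaving the other things on the bench where they are. Finish while still holding the leg at the mark with the lever closed (do not let go: the spring would pull the leg back, and a colleague will now tighten its lock screw).

Things in the scene. Friction and masses are not known exactly. Their poses are not given: they have to be found in the camera images.
- stop: Length stop base: aluminium plate 150 (x) x 210 (y) x 28 mm high, fixed to the bench. Origin: centre of its underside. The leg slides along this body's y axis and is drawn out towards +y. A steel scale strip (22 mm wide, top at 44 mm) runs along y at x = +62 mm. Pin hole at x = -15, y = +69 mm: 13.5 mm wide, 24 mm deep, bottom 4 mm above the bench.
- leg: Sliding leg, axes as the base's. Origin: middle of the crossbar's thickness and height over the leg's centre line, 60 mm above the bench; fully in, at x -15, y +30 mm of the base. Hold it by the grey crossbar: 14 mm thick (y), 40 high (z 40 to 80), from x -90 to +45 mm. Under it the flat leg (36 mm wide, top at z 40); a spring pulls it in (-y), 5 to 6.5 N at the mark; nothing locks it.
- leg_pointer (a point): Tip of the small pointer sticking out 15 mm from the +x end of the crossbar, 56 mm above the bench, at x = +60 mm, y = 0 of the leg's origin. Fingers can slide along the crossbar while holding it. Leg travel 85 mm; the park pin stands 2 mm ahead of the leg's nose and blocks it until pulled.
- mark: Length mark: small steel clip with an upright blade (3 mm thick, top 68 mm above the bench), fixed on the scale strip, axes as the base's. Origin on the bench below the clip's middle; the blade lies in its plane y = 0. The leg is at length when the pointer and the blade are level along the base's y axis (40 to 65 mm out from fully in).
- mark_tip (a point): Tip of the mark's blade that faces the pointer (56 mm above the bench).
- lever (a joint): Cam lever angle in rad: 0 open, 0.6 fully closed (hard stop). Stays where left (about 2 N at the tip). It rides on the leg and turns about an upright pivot on the leg's centre line, y = -113 mm of the leg's origin; its tip points at the crossbar. Open it leans 0.3 rad to -x, closed 0.3 rad to +x: close it by pushing the tip towards +x along the crossbar's -y side.
- lever_tip (a point): Tip of the black cam lever, an upright bar 8 mm thick, 110 mm from pivot to tip, 47 to 73 mm above the bench; origin at the middle of its end face. Between this end and the crossbar's -y face is a gap of 3 mm at mid-swing and 8 mm at the swing's ends, so a finger sliding along that face pushes the lever.
- pin_mid (a point): Centre of the steel park pin (half-way up): pin 115 mm long, shank 12 mm thick, with a round head 20 mm thick and 25 mm high at the top (head centre 45 mm above this point). z axis along the pin towards the head. It starts upright in its hole.
- pin_tip (a point): Lower end of the park pin, on its axis.
- cup: Round dark steel cup fixed to the bench, inner width at the mouth 66 mm, wall 4 mm, rim 80 mm above the bench, inner floor 5 mm above the bench. Origin: centre of its underside. It stands to one side of the stop; a square plastic bin stands on the other side.
There are look-alikes about, which are no part of the job. What is meant by the part that bears pin_mid is not brown, green or red, and is the larger of those in its own colour.

How it is judged:
On the way, in this order (a step that is already met when the one before it is completed fails the run):
1. the park pin is pulled out of its hole (height (world z) of pin_tip above 0.035 m), for 0.1 s.
2. the park pin stands in the cup and the gripper has left it (horizontal distance between pin_tip and cup below 0.037 m and height (world z) of pin_tip below 0.03 m and distance between the grasp point and pin_mid above 0.09 m), for 0.2 s.
3. the leg is held at the mark, the lever still open (y of leg_pointer in the frame of mark between -0.004 and 0.004 m and contact force between the fingers and leg above 1 N and value of joint lever below 0.3 rad), for 0.2 s.
4. the lever is closed with the leg held at the mark (y of leg_pointer in the frame of mark between -0.004 and 0.004 m and contact force between the fingers and leg above 1 N and value of joint lever above 0.53 rad), for 0.2 s.
At the end, for the whole second after the job is handed in: The leg's pointer is within 4 mm of the mark along the slide, the fingers hold the leg there (contact over 1 N, against its spring), the lever is closed (over 0.53 of 0.6 rad), and the park pin's lower end is in the cup (within 37 mm of its axis, below 30 mm height) (all of step 4 and horizontal distance between pin_tip and cup below 0.037 m and height (world z) of pin_tip below 0.03 m); the arm keeps its last pose, push and grip.
It fails at once if the lever is closed while the leg is off its mark by over 8 mm (value of joint lever above 0.3 rad and not (y of leg_pointer in the frame of mark between -0.008 and 0.008 m)).
It fails at once if another thing on the bench is moved by over 30 mm (distance of any of relay, terminals, tape, screwdriver, wrench, offcut, meter from where it was at the start of the episode above 0.03 m).
It also fails if it takes over 64 s, if anything falls off the work surface, if the arm or the gripper's body presses on something with over 40 N, if the wrist force passes 120 N, or if a joint passes its speed limit or range.

ROBOT

A 7-joint arm with a two-finger parallel gripper is mounted at the origin on the work surface. World frame = base frame: x ahead of the robot, y to its left, z up, the work surface at z = 0. Lengths are in m, angles in rad, forces in N, time in s.
With the tool pointing down it reaches from about 0.425 to 0.875 m from the base axis. Payload 4.7 kg.
Tool frame: the origin (TCP) lies between the finger pads; the fingertips stand 11 mm ahead of it and the grasp point (between the pads) lies 8 mm behind it; z points along the fingers, y is the direction in which the jaws open and shut (so a half turn about z gives the same grasp; the last joint's range is limited). The gripper opens to 87 mm and grips with 3 to 60 N. Pads are 19 mm wide; open, the fingers measure 117 mm over their backs; the gripper's body (75 mm by 190 mm) begins 51 mm behind the grasp point.
Start: joints at [1.191, 0.321, -0.07, 1.45, 0.023, 1.371, -0.057], TCP at [0.249, -0.6, 0.234] pointing down, gripper open.
Joint ranges: [-2.86, 2.86], [-0.3, 2.09], [-1.38, 1.24], [0.06, 2.45], [-1.56, 4.7], [0.09, 2.05], [-2.69, 2.69]. Speed limits (rad/s): [2.57, 2.57, 3.14, 3.14, 3.14, 3.14, 3.14].

INTERFACE

Orientations are given as [roll, pitch, yaw] about the fixed x, y, z axes, in that order (R = Rz(yaw) Ry(pitch) Rx(roll)).
In Python, from workcell import arm gives the robot as it stands.
- The arm moves only by the tool apply_moves, never from a script. Its argument "increments" is a list of rows, each an object of numbers: "gripper": the gripper's target within -1 to 1 (fully open at 1, half-way at 0, shut at -1); "tx", "ty", "tz": the shift along the world's x, y, z in m; "spin": the turn about the world's z in degrees. In form: [{"gripper": .., "tx": .., "ty": .., "tz": .., "spin": ..}, ...]. A call has 1 to 12 rows; each row is the pose to reach, as a shift and turn from the pose commanded when the call began; what a row does not reach only later rows make up. A row lasts 1/12 s, in which the tool goes at most 41.7 mm and 7.16 degrees, less where a joint would pass 70% of its speed; a pose out of reach is approached as far as the arm can. A call with a gripper value outside its range is refused whole. The fingers move at their own pace and stop on an object; "newtons" is the grip in N (left out, the last holds). Time passes only in rows, so rows that repeat a pose let the fingers close. It gives the time, the measured TCP pose, the force and the opening at its end, in the units of the state.
- arm.read_state(): the state, without advancing time (a new reading comes with each control period).
- arm.capture(name): name is "side" or "top" or "wrist"; returns the picture (480x640x3 uint8, red, green, blue); there is no depth.
- arm.camera_params(name): a dict with "fx", "fy", "cx", "cy" (pixels), "pose" (4x4, takes a point from camera to world coordinates). Camera axes: x right, y down, z forward; pixel columns grow to the right and rows downward; lengths in m; the calibration is good to about 2 mm. A picture is of the moment at which its call begins: read the wrist's pose just before it. camera_params takes no time and is no camera call; for the wrist camera it gives the pose at the moment of the call.
- arm.finish_job(): hands the job in, once; it reports no verdict.
The state is a dict: "time": time; "joint_positions": joint angles; "qvel": joint speeds; "tau": joint torques, N m; "eef_pos": TCP position; "tcp_rot": TCP orientation; "contact_force": force on the tool from outside, world axes, zero at the start; "wrist_torque": the same for the moment, N m; "gripper_width": opening from 0.0 (shut) to 1.0 (fully open).
Only numpy, scipy, OpenCV 4.12 (cv2) and the standard library are available. Lean on these libraries where they do the work, as an engineer would, in place of code of your own. Each camera call takes 0.05 s, during which the arm holds its last target.

## Working session

There is one attempt and no reset: what is moved stays moved. The work goes in short steps, Python scripts to look and compute and a tool call to move; the robot and the scene stay as the last step left them, time stands still between calls to the robot, and variables do not carry over. Pictures are saved under pics/ and viewed, and the job is handed in when it is done.

Besides the shell and the picture viewer there is one more tool, called after "Request:" as name(argument=value, ...), one argument or row to a line, values as JSON. apply_moves: Moves the arm, as the interface text tells. Its arguments: {"type":"object","properties":{"increments":{"type":"array"},"newtons":{"type":"number"}},"required":["increments"]}

```bash
ls; mkdir -p pics
python3 - <<'E'
from workcell import arm
import cv2,json
print(arm.read_state())
for n in ["side","top","wrist"]:
    p=arm.camera_params(n); print(n,p)
    im=arm.capture(n); cv2.imwrite(f"pics/{n}0.png",im[:,:,::-1])
E
```

```text
pics
{'time': 0.0, 'joint_positions': array([ 1.19112579,  0.32183002, -0.0700896 ,  1.45169902,  0.02261486,
        1.3707998 , -0.05689825]), 'qvel': array([ 7.63121337e-05,  1.67214083e-03, -9.28072692e-04, -4.36795860e-04,
       -3.74189560e-04, -3.79677225e-04,  1.24369484e-05]), 'tau': array([-1.23070922e-04, -4.91283882e+01, -4.04255250e-01, -3.12524450e+01,
       -6.40663714e-02,  4.37274633e-02,  1.93941960e-04]), 'eef_pos': array([ 0.24913046, -0.59977063,  0.23244493]), 'tcp_rot': array([-3.13964689e+00,  1.12815756e-04,  3.93811082e-01]), 'contact_force': array([-0.12333204, -0.68774955,  0.18103736]), 'wrist_torque': array([ 0.01830999, -0.02799524, -0.0299837 ]), 'gripper_width': 1.004237253163009}
side {'fx': 529.124858894834, 'fy': 529.124858894834, 'cx': 313.59190086443033, 'cy': 239.59842530719501, 'pose': array([[-0.97032254, -0.12059559,  0.20959691,  0.38043867],
       [-0.24177507,  0.49944661, -0.83192422,  0.74458918],
       [-0.00435608, -0.85791013, -0.51378131,  0.51439019],
       [ 0.        ,  0.        ,  0.        ,  1.        ]])}
top {'fx': 533.6552073699561, 'fy': 533.6552073699561, 'cx': 323.78376343615616, 'cy': 241.41529927171663, 'pose': array([[ 2.06424904e-02, -9.82475733e-01,  1.85243953e-01,
         3.89834778e-01],
       [-9.99786828e-01, -2.03651421e-02,  3.40001453e-03,
         4.45304374e-03],
       [ 4.32087663e-04, -1.85274649e-01, -9.82686683e-01,
         1.13324505e+00],
       [ 0.00000000e+00,  0.00000000e+00,  0.00000000e+00,
         1.00000000e+00]])}
wrist {'fx': 380.42026421983905, 'fy': 380.42026421983905, 'cx': 317.50126994834443, 'cy': 234.3558851652025, 'pose': array([[ 0.38331684, -0.89062483, -0.24465407,  0.31673678],
       [-0.92361472, -0.37020137, -0.09943238, -0.57247615],
       [-0.00201433,  0.26408021, -0.96449862,  0.38483712],
       [ 0.        ,  0.        ,  0.        ,  1.        ]])}
```

View pics/top0.png

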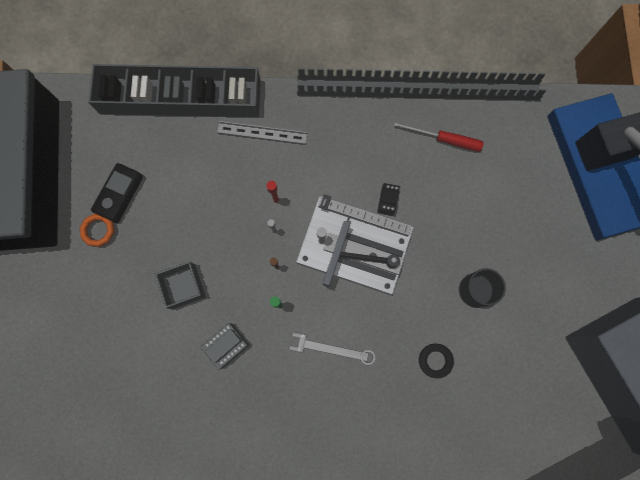

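View pics/side0.png

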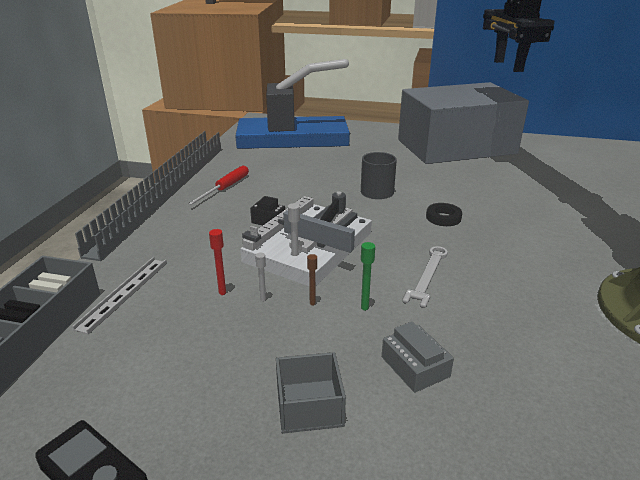

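Candidates for the pin, in top-view pixels:
- Grey pin in the stop, (322,235).
- Small free-standing grey pin, (271,224).
- Red pin, (272,187).
- Brown pin, (274,262).
- Green pin, (276,301).

The description excludes brown, green and red and asks for the larger of its colour, so I choose the grey pin at (322,235). I'll check it in a close crop.

Run:
```python
import cv2
im=cv2.imread("pics/top0.png")
cv2.imwrite("pics/top_crop.png",cv2.resize(im[180:310,255:425],None,fx=4.5,fy=4.5,interpolation=cv2.INTER_CUBIC))
im=cv2.imread("pics/side0.png")
cv2.imwrite("pics/side_crop.png",cv2.resize(im[180:315,205:385],None,fx=4.4,fy=4.4,interpolation=cv2.INTER_CUBIC))
```

```text
(no output)
```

View pics/top_crop.png

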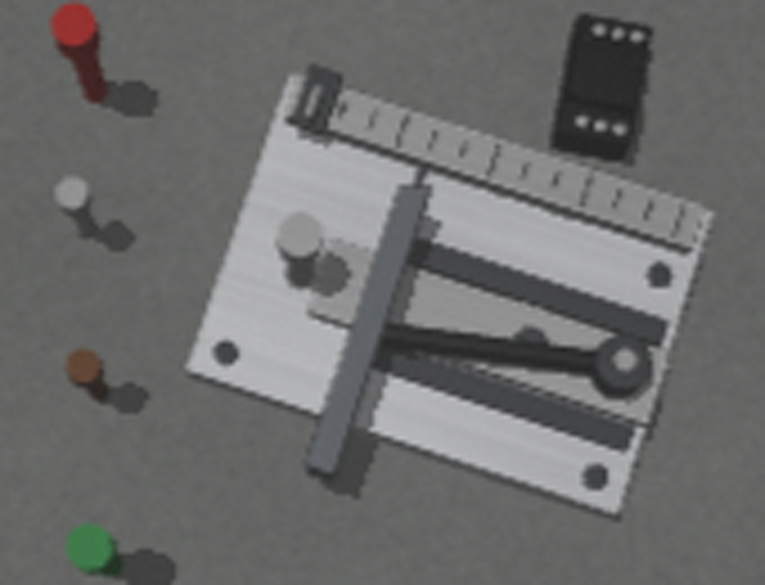

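View pics/side_crop.png

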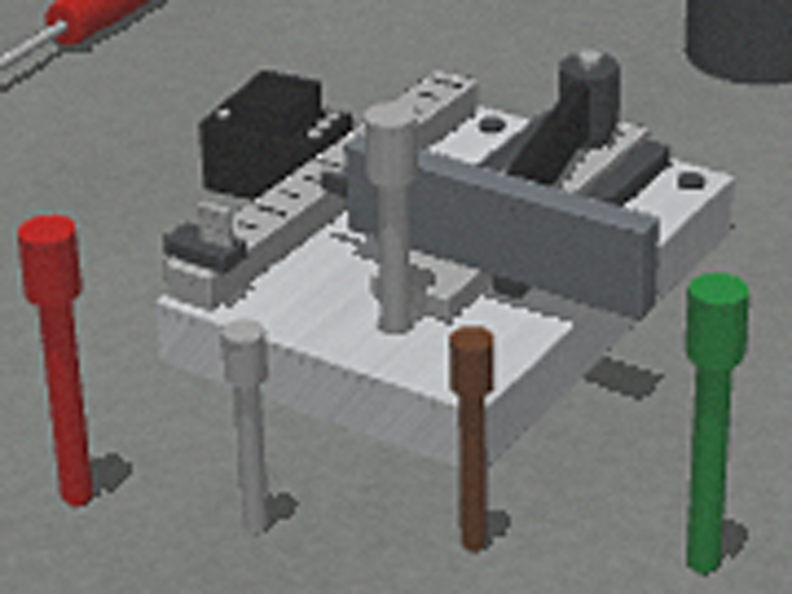

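```bash
cat > h.py <<'E'
import numpy as np, cv2
def ray(p,uv,z):
    uv=np.atleast_2d(uv).astype(float)
    d=np.c_[(uv[:,0]-p['cx'])/p['fx'],(uv[:,1]-p['cy'])/p['fy'],np.ones(len(uv))]@p['pose'][:3,:3].T
    o=p['pose'][:3,3]; t=(z-o[2])/d[:,2]
    return o+d*t[:,None]
def rays(p,uv):
    d=np.array([(uv[0]-p['cx'])/p['fx'],(uv[1]-p['cy'])/p['fy'],1.])@p['pose'][:3,:3].T
    return p['pose'][:3,3],d/np.linalg.norm(d)
def tri(l):
    A=0;b=0
    for o,d in l:
        M=np.eye(3)-np.outer(d,d); A=A+M; b=b+M@o
    return np.linalg.solve(A,b)
def proj(p,X):
    R=p['pose'][:3,:3]; c=(np.atleast_2d(X)-p['pose'][:3,3])@R
    return np.c_[c[:,0]/c[:,2]*p['fx']+p['cx'],c[:,1]/c[:,2]*p['fy']+p['cy']]
E
python3 - <<'E'
from workcell import arm
from h import *
np.set_printoptions(precision=4,suppress=True)
t=arm.camera_params("top"); s=arm.camera_params("side")
c=np.array([[290,73],[188,372],[618,516]])/4.5+[255,180]-0.4
W=ray(t,c,0.028); print(W)
L=np.array([[75,105],[-75,105],[-75,-105]])/1000
# 2D rigid fit
a=L-L.mean(0); b=W[:,:2]-W[:,:2].mean(0)
th=np.arctan2((a[:,0]*b[:,1]-a[:,1]*b[:,0]).sum(),(a*b).sum())
R=np.array([[np.cos(th),-np.sin(th)],[np.sin(th),np.cos(th)]])
o=W[:,:2].mean(0)-R@L.mean(0); print("th",np.degrees(th),"o",o,"res",W[:,:2]-(L@R.T+o))
f=lambda x,y:R@[x,y]+o
print("hole",f(-.015,.069),"leg",f(-.015,.03))
# pin head top z = 4+115=119
hp=np.array([300,233])/4.5+[255,180]-.4
print("pinhead top-view z119",ray(t,hp,.119))
hs=np.array([391,113])/4.4+[205,180]-.4
print("side",ray(s,hs,.119))
print("tri",tri([rays(t,hp),rays(s,hs)]))
# pointer
pt=np.array([420,172])/4.5+[255,180]-.4
print("ptr local",R.T@(ray(t,pt,.056)[0,:2]-o))
# mark
m=np.array([313,98])/4.5+[255,180]-.4
print("mark local",R.T@(ray(t,m,.06)[0,:2]-o))
# cup
im=cv2.imread("pics/top0.png"); g=cv2.cvtColor(im,cv2.COLOR_BGR2GRAY)
cv2.imwrite("pics/cup.png",cv2.resize(np.hstack([im[255:325,445:520]]),None,fx=8,fy=8,interpolation=cv2.INTER_CUBIC))
im=cv2.imread("pics/side0.png")
cv2.imwrite("pics/cups.png",cv2.resize(im[140:210,345:415],None,fx=8,fy=8,interpolation=cv2.INTER_CUBIC))
E
```

```text
[[ 0.6973  0.0205  0.028 ]
 [ 0.5526  0.0647  0.028 ]
 [ 0.4898 -0.135   0.028 ]]
th -17.45447522286526 o [ 0.5933 -0.0575] res [[ 0.001   0.0003]
 [-0.0006 -0.0005]
 [-0.0004  0.0002]]
hole [0.5997 0.0128] leg [ 0.588  -0.0244]
pinhead top-view z119 [[0.6007 0.0133 0.119 ]]
side [[0.6    0.0063 0.119 ]]
tri [0.599  0.013  0.1227]
ptr local [0.0431 0.031 ]
mark local [0.0596 0.0886]
```

View pics/cup.png

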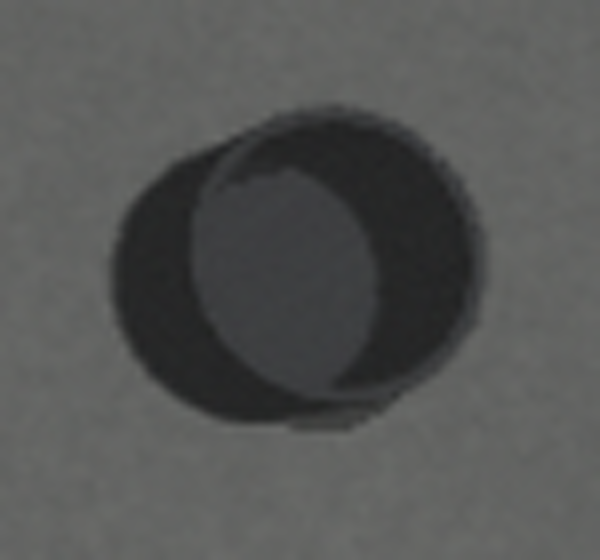

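View pics/cups.png

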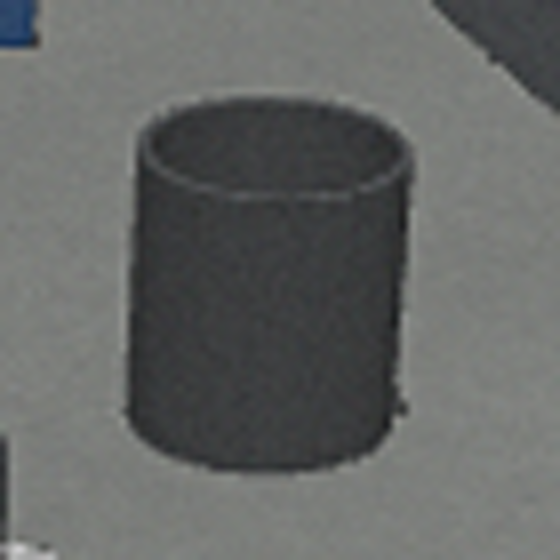

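Run:
```python
from workcell import arm
from h import *
np.set_printoptions(precision=4,suppress=True)
t=arm.camera_params("top"); s=arm.camera_params("side")
c=np.array([337,252])/8+[445,255]-.44; cs=np.array([275,148])/8+[345,140]-.44
print("cup",ray(t,c,.08),ray(s,cs,.08),tri([rays(t,c),rays(s,cs)]))
th=np.radians(-17.45);R=np.array([[np.cos(th),-np.sin(th)],[np.sin(th),np.cos(th)]]);o=np.array([.5935,-.0575])
def top(a):return np.array(a)/4.5+[255,180]-.4
def sd(a):return np.array(a)/4.4+[205,180]-.4
for n,a,b in [("red",(75,25),(48,228)),("grey",(72,192),(244,330)),("brown",(85,366),(472,337)),("green",(91,547),(718,288)),("pin",(300,233),(391,113)),("knob",(626,360),(590,58))]:
    X=tri([rays(t,top(a)),rays(s,sd(b))]);print(n,X,R.T@(X[:2]-o))
# grey box corner: 
X=tri([rays(t,(567,338)),rays(s,(432,113))]);print("box?",X)
for z in(.1,.2): print("box",ray(t,[[567,338],[636,300],[620,470]],z)[:,:2])
```

```text
cup [[ 0.5052 -0.3158  0.08  ]] [[ 0.5036 -0.3226  0.08  ]] [ 0.5038 -0.3149  0.0832]
red [0.6916 0.1138 0.1179] [0.0422 0.1929]
grey [0.6228 0.1154 0.088 ] [-0.0239  0.1737]
brown [0.5445 0.1064 0.0913] [-0.0959  0.1417]
green [0.4636 0.0984 0.1175] [-0.1707  0.1098]
pin [0.599  0.013  0.1227] [-0.0159  0.069 ]
knob [ 0.5533 -0.132   0.0818] [-0.016  -0.0832]
box? [ 0.4058 -0.4364  0.1509]
box [[ 0.407  -0.4592]
 [ 0.482  -0.597 ]
 [ 0.1717 -0.5408]]
box [[ 0.4053 -0.4143]
 [ 0.4731 -0.5388]
 [ 0.1928 -0.488 ]]
```

View pics/wrist0.png

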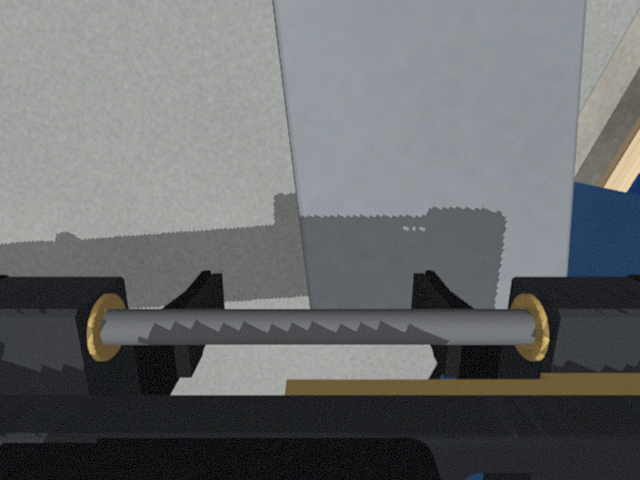

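The crop shows the chosen pin at (322,235) standing in the stop's hole, larger than the loose grey one at (271,224). I'm moving above it.

Request:
apply_moves(
  increments=[
    {"gripper":1,"tx":0,"ty":0.01,"tz":0.04,"spin":0},
    {"gripper":1,"tx":0.02,"ty":0.04,"tz":0.06,"spin":-5},
    {"gripper":1,"tx":0.351,"ty":0.613,"tz":0.06,"spin":-40},
    {"gripper":1,"tx":0.351,"ty":0.613,"tz":0.06,"spin":-40},
    {"gripper":1,"tx":0.351,"ty":0.613,"tz":0.06,"spin":-40},
    {"gripper":1,"tx":0.351,"ty":0.613,"tz":0.06,"spin":-40},
    {"gripper":1,"tx":0.351,"ty":0.613,"tz":0.06,"spin":-40},
    {"gripper":1,"tx":0.351,"ty":0.613,"tz":0.06,"spin":-40},
    {"gripper":1,"tx":0.351,"ty":0.613,"tz":0.06,"spin":-40},
    {"gripper":1,"tx":0.351,"ty":0.613,"tz":0.06,"spin":-40},
    {"gripper":1,"tx":0.351,"ty":0.613,"tz":0.06,"spin":-40},
    {"gripper":1,"tx":0.351,"ty":0.613,"tz":0.06,"spin":-40},
  ],
  newtons=30,
)

```text
time: 1.15
eef_pos: [0.4743, -0.2047, 0.2936]
tcp_rot: [3.141, -0.0, -0.305]
contact_force: [0.1, -1.7, -0.4]
gripper_width: 0.999
```

Request:
apply_moves(
  increments=[
    {"gripper":1,"tx":0.12,"ty":0.21,"tz":-0.04,"spin":0},
    {"gripper":1,"tx":0.12,"ty":0.21,"tz":-0.04,"spin":0},
    {"gripper":1,"tx":0.12,"ty":0.21,"tz":-0.04,"spin":0},
    {"gripper":1,"tx":0.12,"ty":0.21,"tz":-0.04,"spin":0},
    {"gripper":1,"tx":0.12,"ty":0.21,"tz":-0.04,"spin":0},
    {"gripper":1,"tx":0.12,"ty":0.21,"tz":-0.04,"spin":0},
    {"gripper":1,"tx":0.12,"ty":0.21,"tz":-0.04,"spin":0},
    {"gripper":1,"tx":0.12,"ty":0.21,"tz":-0.04,"spin":0},
    {"gripper":1,"tx":0.12,"ty":0.21,"tz":-0.04,"spin":0},
  ],
)

```text
time: 1.9
eef_pos: [0.5936, 0.0026, 0.2532]
tcp_rot: [3.14, 0.001, -0.305]
contact_force: [-0.1, 0.5, 0.3]
gripper_width: 1.001
```

Run:
```python
from workcell import arm
import cv2
s=arm.read_state();print(s['eef_pos'],s['tcp_rot'],s['joint_positions'])
p=arm.camera_params("wrist");print(p['pose'])
cv2.imwrite("pics/w1.png",arm.capture("wrist")[:,:,::-1])
```

```text
[0.59357922 0.00260307 0.25315719] [ 3.14045125e+00  8.67182717e-04 -3.04580367e-01] [ 0.42149797  0.23542721 -0.55555789  1.5519139   0.12605328  1.39130805
 -2.01975704]
[[-3.00312457e-01 -9.19656158e-01 -2.53071093e-01  6.63412328e-01]
 [-9.53840825e-01  2.89640883e-01  7.93463211e-02 -1.91861052e-02]
 [ 3.28402007e-04  2.65218229e-01 -9.64188355e-01  4.05375478e-01]
 [ 0.00000000e+00  0.00000000e+00  0.00000000e+00  1.00000000e+00]]
```

View pics/w1.png

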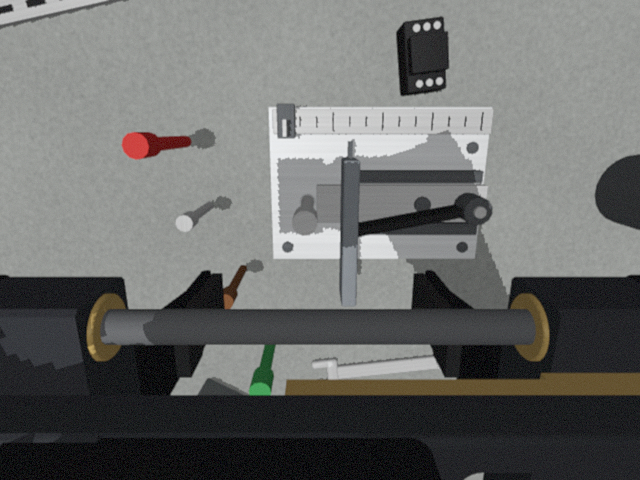

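Run:
```python
import cv2
im=cv2.imread("pics/w1.png")
cv2.imwrite("pics/w1c.png",cv2.resize(im[90:250,260:370],None,fx=5,fy=5,interpolation=cv2.INTER_CUBIC)[:600 and 800])
im=cv2.resize(im[95:245,265:365],None,fx=4,fy=4,interpolation=cv2.INTER_CUBIC);cv2.imwrite("pics/w1d.png",im)
```

```text
(no output)
```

View pics/w1d.png

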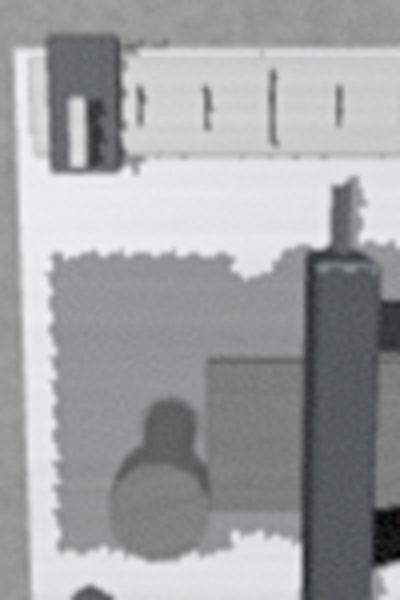

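```bash
cat > st.py <<'E'
import numpy as np
th=np.radians(-17.45);R=np.array([[np.cos(th),-np.sin(th)],[np.sin(th),np.cos(th)]]);o=np.array([.5935,-.0575])
loc=lambda X:R.T@(np.asarray(X)[:2]-o)
E
python3 - <<'E'
from workcell import arm
from h import *; from st import *
np.set_printoptions(precision=4,suppress=True)
p=arm.camera_params("wrist")
def d(u,v):return np.array([u,v])/4+[265,95]-.4
for n,uv,z in [("pin",(159,510),.119),("blade top",(78,132),.068),("blade tipend",(78,165),.068),("ptr",(345,182),.056),("ptr hi",(345,182),.058),("bar +xend front",(305,268),.08),("bar",(380,268),.08),("corner",(17,50),.028)]:
    X=ray(p,d(*uv),z)[0];print(n,X,loc(X))
E
```

```text
pin [0.6007 0.0101 0.119 ] [-0.0134  0.0667]
blade top [0.6737 0.0062 0.068 ] [0.0574 0.0848]
blade tipend [0.6673 0.0084 0.068 ] [0.0506 0.085 ]
ptr [ 0.6459 -0.0462  0.056 ] [0.0466 0.0265]
ptr hi [ 0.646 -0.046  0.058] [0.0467 0.0267]
bar +xend front [ 0.6328 -0.0314  0.08  ] [0.0296 0.0367]
bar [ 0.628  -0.0465  0.08  ] [0.0296 0.0208]
corner [0.6969 0.017  0.028 ] [0.0763 0.1021]
```

Request:
apply_moves(
  increments=[
    {"gripper":1,"tx":0.0065,"ty":0.0095,"tz":-0.04,"spin":0},
    {"gripper":1,"tx":0.0065,"ty":0.0095,"tz":-0.08,"spin":0},
    {"gripper":1,"tx":0.0065,"ty":0.0095,"tz":-0.12,"spin":0},
    {"gripper":1,"tx":0.0065,"ty":0.0095,"tz":-0.145,"spin":0},
    {"gripper":1,"tx":0.0065,"ty":0.0095,"tz":-0.154,"spin":0},
    {"gripper":1,"tx":0.0065,"ty":0.0095,"tz":-0.154,"spin":0},
    {"gripper":1,"tx":0.0065,"ty":0.0095,"tz":-0.154,"spin":0},
  ],
)

```text
time: 2.53
eef_pos: [0.6012, 0.0116, 0.101]
tcp_rot: [-3.142, -0.002, -0.306]
contact_force: [0.2, 0.2, 1.2]
gripper_width: 1.0
```

Run:
```python
from workcell import arm
import cv2
cv2.imwrite("pics/w2.png",arm.capture("wrist")[:,:,::-1])
cv2.imwrite("pics/s2.png",cv2.resize(arm.capture("side")[130:300,190:400,::-1],None,fx=3,fy=3))
s=arm.read_state();print(s['time'],s['eef_pos'],s['contact_force'])
```

```text
2.6333 [0.60221196 0.01240754 0.10233715] [0.07020213 0.01999881 0.53551958]
```

View pics/s2.png

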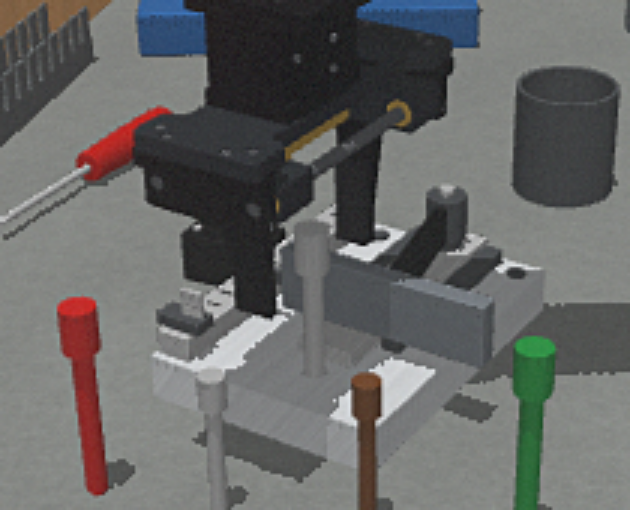

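View pics/w2.png

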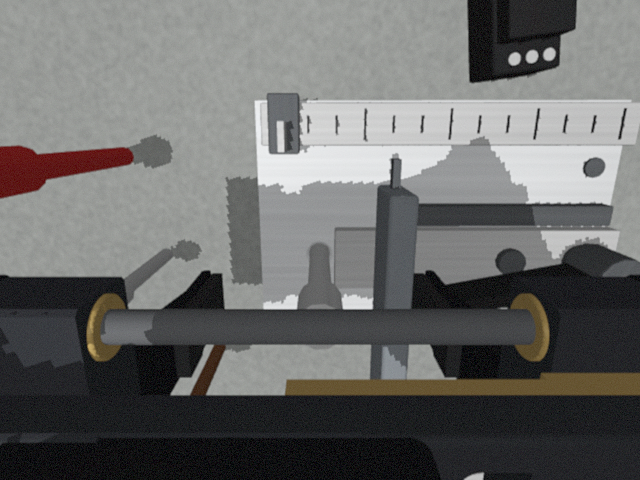

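Request:
apply_moves(
  increments=[
    {"gripper":1,"tx":-0.0015,"ty":0,"tz":-0.003,"spin":0},
    {"gripper":-1,"tx":-0.0015,"ty":0,"tz":-0.003,"spin":0},
    {"gripper":-1,"tx":-0.0015,"ty":0,"tz":-0.003,"spin":0},
    {"gripper":-1,"tx":-0.0015,"ty":0,"tz":-0.003,"spin":0},
    {"gripper":-1,"tx":-0.0015,"ty":0,"tz":-0.003,"spin":0},
    {"gripper":-1,"tx":-0.0015,"ty":0,"tz":-0.003,"spin":0},
    {"gripper":-1,"tx":-0.0015,"ty":0,"tz":-0.003,"spin":0},
    {"gripper":-1,"tx":-0.0015,"ty":0,"tz":-0.003,"spin":0},
    {"gripper":-1,"tx":-0.0015,"ty":0,"tz":-0.003,"spin":0},
  ],
)

```text
time: 3.38
eef_pos: [0.5988, 0.0129, 0.0965]
tcp_rot: [3.142, 0.0, -0.304]
contact_force: [0.8, -0.4, 0.6]
gripper_width: 0.478
```

Request:
apply_moves(
  increments=[
    {"gripper":-1,"tx":0,"ty":0,"tz":0,"spin":0},
    {"gripper":-1,"tx":0,"ty":0,"tz":0,"spin":0},
    {"gripper":-1,"tx":0,"ty":0,"tz":0,"spin":0},
    {"gripper":-1,"tx":0,"ty":0,"tz":0,"spin":0},
    {"gripper":-1,"tx":0,"ty":0,"tz":0,"spin":0},
    {"gripper":-1,"tx":0,"ty":0,"tz":0,"spin":0},
  ],
)

```text
time: 3.88
eef_pos: [0.5988, 0.0128, 0.0966]
tcp_rot: [3.141, 0.0, -0.304]
contact_force: [0.6, 0.1, -0.3]
gripper_width: 0.219
```

Request:
apply_moves(
  increments=[
    {"gripper":-1,"tx":0,"ty":0,"tz":0,"spin":0},
    {"gripper":-1,"tx":0,"ty":0,"tz":0.01,"spin":0},
    {"gripper":-1,"tx":0,"ty":0,"tz":0.025,"spin":0},
    {"gripper":-1,"tx":0,"ty":0,"tz":0.045,"spin":0},
    {"gripper":-1,"tx":0,"ty":0,"tz":0.07,"spin":0},
    {"gripper":-1,"tx":0,"ty":0,"tz":0.1,"spin":0},
    {"gripper":-1,"tx":0,"ty":0,"tz":0.125,"spin":0},
    {"gripper":-1,"tx":0,"ty":0,"tz":0.125,"spin":0},
  ],
)

```text
time: 4.55
eef_pos: [0.602, 0.0136, 0.2285]
tcp_rot: [-3.139, -0.01, -0.304]
contact_force: [1.2, 0.9, 0.0]
gripper_width: 0.215
```

Run:
```python
from workcell import arm
import cv2
cv2.imwrite("pics/s3.png",cv2.resize(arm.capture("side")[60:300,190:420,::-1],None,fx=2.5,fy=2.5))
s=arm.read_state();print(s['time'],s['eef_pos'],s['contact_force'],s['gripper_width'])
```

```text
4.6 [0.60079584 0.01345443 0.22565969] [-0.11299548 -0.4216094   0.28060167] 0.2179825234556079
```

View pics/s3.png

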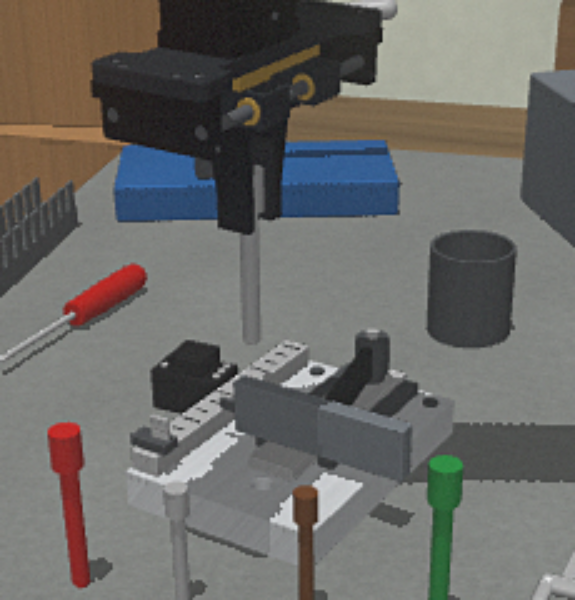

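The pin is out and hangs upright in the jaws. Next I carry it over the cup.

Request:
apply_moves(
  increments=[
    {"gripper":-1,"tx":-0.006,"ty":-0.02,"tz":0,"spin":0},
    {"gripper":-1,"tx":-0.016,"ty":-0.055,"tz":0,"spin":0},
    {"gripper":-1,"tx":-0.027,"ty":-0.092,"tz":0,"spin":0},
    {"gripper":-1,"tx":-0.038,"ty":-0.13,"tz":0,"spin":0},
    {"gripper":-1,"tx":-0.049,"ty":-0.168,"tz":0,"spin":0},
    {"gripper":-1,"tx":-0.06,"ty":-0.206,"tz":0,"spin":0},
    {"gripper":-1,"tx":-0.071,"ty":-0.244,"tz":0,"spin":0},
    {"gripper":-1,"tx":-0.082,"ty":-0.28,"tz":0,"spin":0},
    {"gripper":-1,"tx":-0.091,"ty":-0.31,"tz":0,"spin":0},
    {"gripper":-1,"tx":-0.096,"ty":-0.328,"tz":0,"spin":0},
    {"gripper":-1,"tx":-0.096,"ty":-0.328,"tz":0,"spin":0},
    {"gripper":-1,"tx":-0.096,"ty":-0.328,"tz":0,"spin":0},
  ],
)

```text
time: 5.6
eef_pos: [0.5016, -0.3161, 0.2203]
tcp_rot: [-3.141, 0.002, -0.307]
contact_force: [0.4, 1.0, -1.1]
gripper_width: 0.211
```

Run:
```python
from workcell import arm
import cv2
cv2.imwrite("pics/s4.png",cv2.resize(arm.capture("side")[30:230,280:500,::-1],None,fx=2.5,fy=2.5))
cv2.imwrite("pics/w4.png",arm.capture("wrist")[:,:,::-1])
s=arm.read_state();print(s['time'],s['eef_pos'],s['contact_force'],s['gripper_width'])
```

```text
5.7 [ 0.50313411 -0.31340217  0.22089828] [ 1.00739262  0.98024987 -0.47338622] 0.2165767462952862
```

View pics/s4.png

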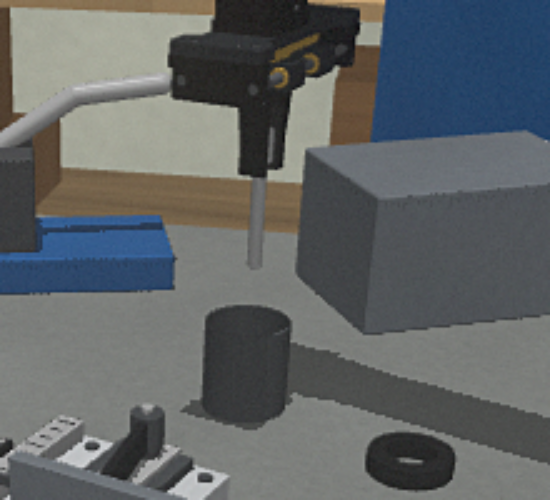

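View pics/w4.png

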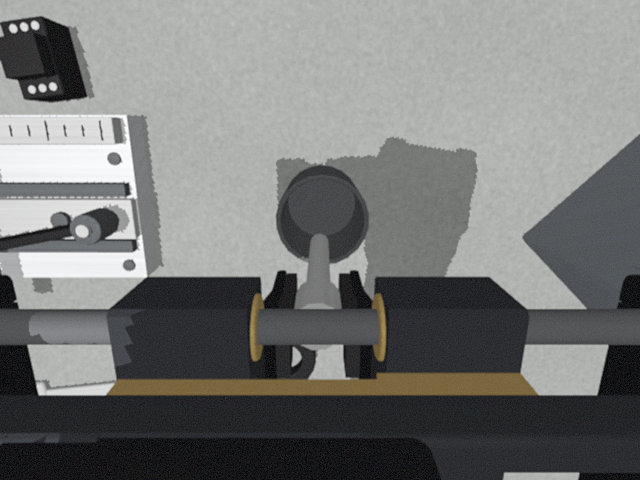

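Run:
```python
from workcell import arm
from h import *
p=arm.camera_params("wrist");print(ray(p,[[322,214]],.08)); s=arm.read_state();print(s['eef_pos'])
```

```text
[[ 0.51091353 -0.31905582  0.08      ]]
[ 0.50313411 -0.31340217  0.22089828]
```

Request:
apply_moves(
  increments=[
    {"gripper":-1,"tx":0.004,"ty":-0.002,"tz":-0.02,"spin":0},
    {"gripper":-1,"tx":0.004,"ty":-0.002,"tz":-0.05,"spin":0},
    {"gripper":-1,"tx":0.004,"ty":-0.002,"tz":-0.08,"spin":0},
    {"gripper":-1,"tx":0.004,"ty":-0.002,"tz":-0.105,"spin":0},
    {"gripper":-1,"tx":0.004,"ty":-0.002,"tz":-0.118,"spin":0},
    {"gripper":-1,"tx":0.004,"ty":-0.002,"tz":-0.12,"spin":0},
    {"gripper":-1,"tx":0.004,"ty":-0.002,"tz":-0.12,"spin":0},
    {"gripper":-1,"tx":0.004,"ty":-0.002,"tz":-0.12,"spin":0},
  ],
)

```text
time: 6.37
eef_pos: [0.5083, -0.317, 0.1033]
tcp_rot: [3.141, -0.003, -0.303]
contact_force: [0.6, -0.1, -0.5]
gripper_width: 0.218
```

Run:
```python
from workcell import arm
import cv2
cv2.imwrite("pics/s5.png",cv2.resize(arm.capture("side")[30:230,280:500,::-1],None,fx=2.5,fy=2.5))
s=arm.read_state();print(s['time'],s['eef_pos'],s['contact_force'],s['gripper_width'])
```

```text
6.4167 [ 0.50838404 -0.31740348  0.10368527] [ 0.21636955 -0.46398325 -0.51671373] 0.2146731324391161
```

View pics/s5.png

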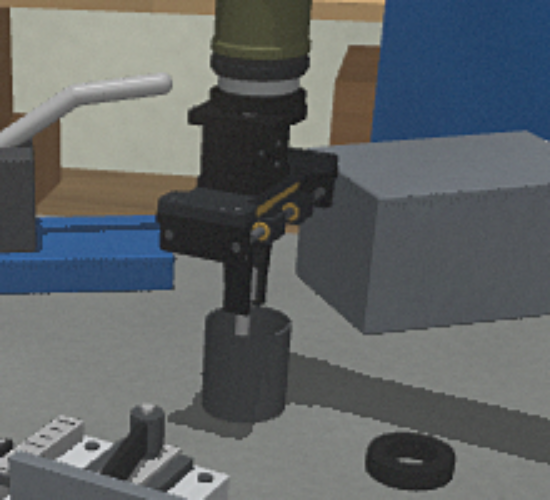

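Request:
apply_moves(
  increments=[
    {"gripper":-1,"tx":0,"ty":0,"tz":-0.004,"spin":0},
    {"gripper":-1,"tx":0,"ty":0,"tz":-0.004,"spin":0},
    {"gripper":0.1,"tx":0,"ty":0,"tz":-0.004,"spin":0},
    {"gripper":0.1,"tx":0,"ty":0,"tz":-0.004,"spin":0},
    {"gripper":0.1,"tx":0,"ty":0,"tz":-0.004,"spin":0},
    {"gripper":0.1,"tx":0,"ty":0,"tz":-0.004,"spin":0},
    {"gripper":0.1,"tx":0,"ty":0,"tz":-0.004,"spin":0},
    {"gripper":0.1,"tx":0,"ty":0,"tz":-0.004,"spin":0},
  ],
)

```text
time: 7.08
eef_pos: [0.5069, -0.3172, 0.0977]
tcp_rot: [3.141, -0.0, -0.304]
contact_force: [-0.3, -0.2, 0.5]
gripper_width: 0.528
```

Request:
apply_moves(
  increments=[
    {"gripper":0.1,"tx":0,"ty":0,"tz":0.02,"spin":0},
    {"gripper":0.1,"tx":0,"ty":0,"tz":0.05,"spin":0},
    {"gripper":0.1,"tx":0,"ty":0,"tz":0.09,"spin":0},
    {"gripper":0.1,"tx":0,"ty":0,"tz":0.12,"spin":0},
    {"gripper":0.1,"tx":0,"ty":0,"tz":0.14,"spin":0},
    {"gripper":0.1,"tx":0,"ty":0,"tz":0.14,"spin":0},
    {"gripper":0.1,"tx":0,"ty":0,"tz":0.14,"spin":0},
  ],
)

```text
time: 7.67
eef_pos: [0.5075, -0.3174, 0.2391]
tcp_rot: [3.141, -0.003, -0.304]
contact_force: [-0.5, 0.6, -1.1]
gripper_width: 0.549
```

Run:
```python
from workcell import arm
import cv2
cv2.imwrite("pics/s6.png",cv2.resize(arm.capture("side")[30:230,280:500,::-1],None,fx=2.5,fy=2.5))
cv2.imwrite("pics/w6.png",arm.capture("wrist")[:,:,::-1])
s=arm.read_state();print(s['time'],s['eef_pos'],s['contact_force'],s['gripper_width'])
```

```text
7.7667 [ 0.50620173 -0.31679847  0.23627867] [ 0.05663111  0.30203313 -0.91573978] 0.5471930489985932
```

View pics/s6.png

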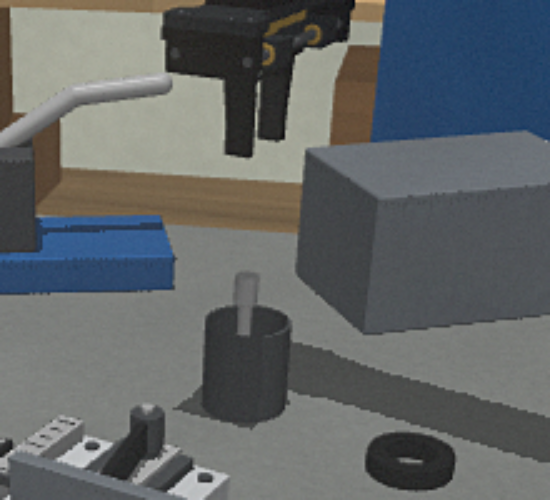

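View pics/w6.png

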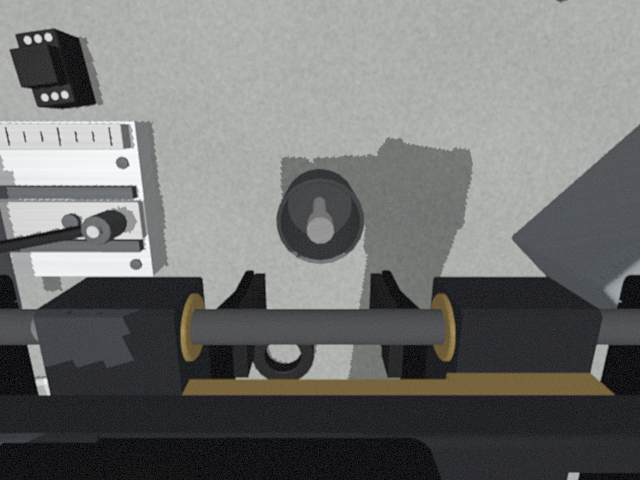

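Request:
apply_moves(
  increments=[
    {"gripper":0.1,"tx":0.002,"ty":0.035,"tz":0,"spin":0},
    {"gripper":0.1,"tx":0.004,"ty":0.075,"tz":0,"spin":0},
    {"gripper":0.1,"tx":0.006,"ty":0.115,"tz":0,"spin":0},
    {"gripper":0.1,"tx":0.008,"ty":0.155,"tz":0,"spin":0},
    {"gripper":0.1,"tx":0.01,"ty":0.195,"tz":0,"spin":0},
    {"gripper":0.1,"tx":0.012,"ty":0.235,"tz":-0.01,"spin":0},
    {"gripper":0.1,"tx":0.014,"ty":0.275,"tz":-0.03,"spin":0},
    {"gripper":0.1,"tx":0.015,"ty":0.305,"tz":-0.05,"spin":0},
    {"gripper":0.1,"tx":0.015,"ty":0.313,"tz":-0.07,"spin":0},
    {"gripper":0.1,"tx":0.015,"ty":0.313,"tz":-0.09,"spin":0},
    {"gripper":0.1,"tx":0.015,"ty":0.313,"tz":-0.09,"spin":0},
    {"gripper":0.1,"tx":0.015,"ty":0.313,"tz":-0.09,"spin":0},
  ],
  newtons=15,
)

```text
time: 8.77
eef_pos: [0.5202, -0.0043, 0.1457]
tcp_rot: [3.141, 0.005, -0.304]
contact_force: [0.5, 0.6, 0.6]
gripper_width: 0.547
```

Run:
```python
from workcell import arm
import cv2
from st import *
cv2.imwrite("pics/s7.png",cv2.resize(arm.capture("side")[100:300,190:410,::-1],None,fx=3,fy=3))
cv2.imwrite("pics/w7.png",arm.capture("wrist")[:,:,::-1])
s=arm.read_state();print(s['time'],s['eef_pos'],s['tcp_rot'],s['contact_force'],s['gripper_width'],loc(s['eef_pos']),s['joint_positions'])
```

```text
8.8667 [ 0.52218618 -0.00486018  0.14805731] [-3.14152279e+00 -1.90032276e-04 -3.05703259e-01] [ 0.23212462 -0.04707169  0.07954067] 0.5487353093877533 [-0.08381717  0.02883217] [ 0.50235901  0.15086234 -0.58531792  1.8580429   0.09074292  1.1588212
 -1.99061229]
```

View pics/s7.png

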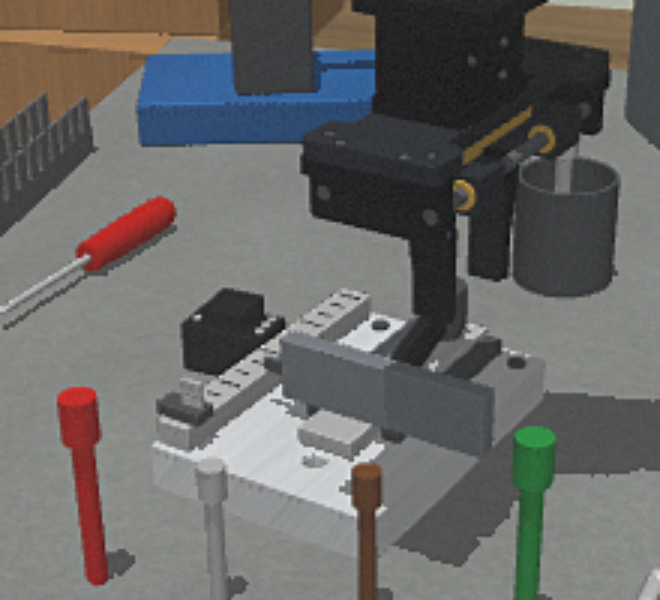

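View pics/w7.png

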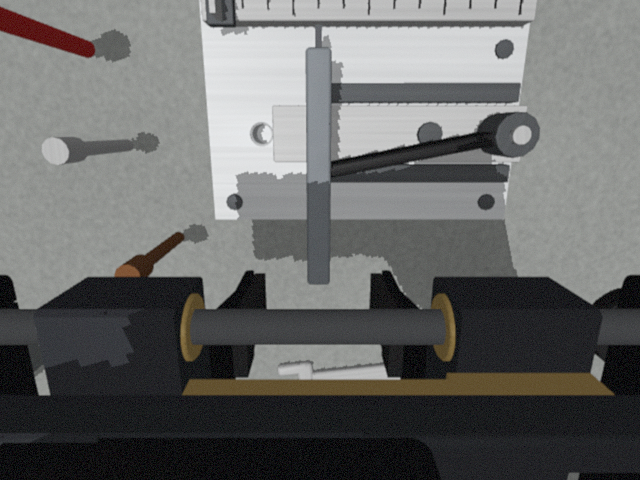

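Run:
```python
from workcell import arm
from h import *; from st import *
p=arm.camera_params("wrist")
for uv in [(307,283),(329,283),(318,49)]: 
    X=ray(p,[uv],.08)[0];print(X,loc(X))
for uv in [(331,170)]:
    X=ray(p,[uv],.073)[0];print(X,loc(X))
```

```text
[0.50633675 0.00726502 0.08      ] [-0.10257322  0.03564653]
[ 0.50221627 -0.0057912   0.08      ] [-0.10258886  0.02195555]
[ 0.63130718 -0.03935763  0.08      ] [0.03062684 0.0286448 ]
[ 0.56774053 -0.02736906  0.073     ] [-0.03360946  0.0210197 ]
```

Request:
apply_moves(
  increments=[
    {"gripper":0.1,"tx":0,"ty":0.001,"tz":-0.03,"spin":0},
    {"gripper":0.1,"tx":0,"ty":0.001,"tz":-0.055,"spin":0},
    {"gripper":0.1,"tx":0,"ty":0.001,"tz":-0.072,"spin":0},
    {"gripper":0.1,"tx":0,"ty":0.001,"tz":-0.08,"spin":0},
    {"gripper":-1,"tx":0,"ty":0.001,"tz":-0.08,"spin":0},
    {"gripper":-1,"tx":0,"ty":0.001,"tz":-0.08,"spin":0},
    {"gripper":-1,"tx":0,"ty":0.001,"tz":-0.08,"spin":0},
    {"gripper":-1,"tx":0,"ty":0.001,"tz":-0.08,"spin":0},
    {"gripper":-1,"tx":0,"ty":0.001,"tz":-0.08,"spin":0},
    {"gripper":-1,"tx":0,"ty":0.001,"tz":-0.08,"spin":0},
    {"gripper":-1,"tx":0,"ty":0.001,"tz":-0.08,"spin":0},
    {"gripper":-1,"tx":0,"ty":0.001,"tz":-0.08,"spin":0},
  ],
  newtons=15,
)

```text
time: 9.87
eef_pos: [0.5222, -0.0042, 0.0684]
tcp_rot: [3.14, -0.001, -0.305]
contact_force: [-2.4, -3.0, 5.5]
gripper_width: 0.154
```

Run:
```python
from workcell import arm
import cv2
from st import *
cv2.imwrite("pics/s8.png",cv2.resize(arm.capture("side")[100:300,190:410,::-1],None,fx=3,fy=3))
cv2.imwrite("pics/w8.png",arm.capture("wrist")[:,:,::-1])
s=arm.read_state();print(s['time'],s['eef_pos'],s['tcp_rot'],s['contact_force'],s['gripper_width'],loc(s['eef_pos']))
```

```text
9.9667 [ 0.52225243 -0.00422919  0.06846481] [ 3.14019595e+00 -1.11360993e-03 -3.05033081e-01] [-1.36059443 -2.9797      5.32804613] 0.1580584831031038 [-0.08394319  0.02945398]
```

View pics/s8.png

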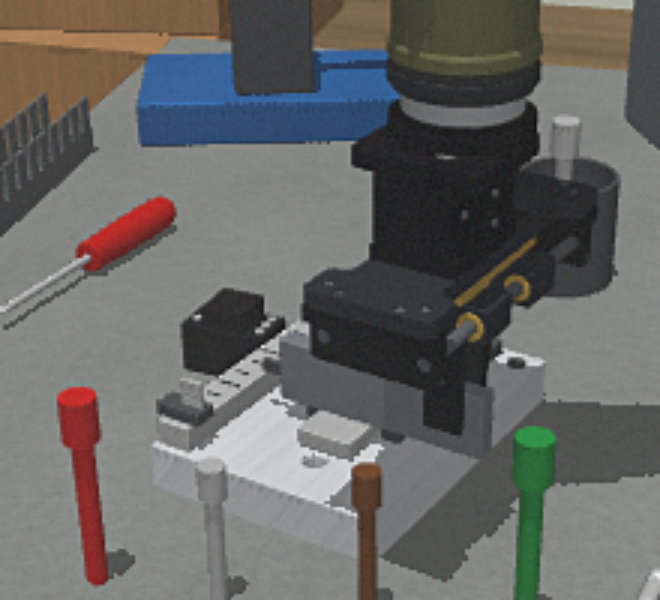

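View pics/w8.png

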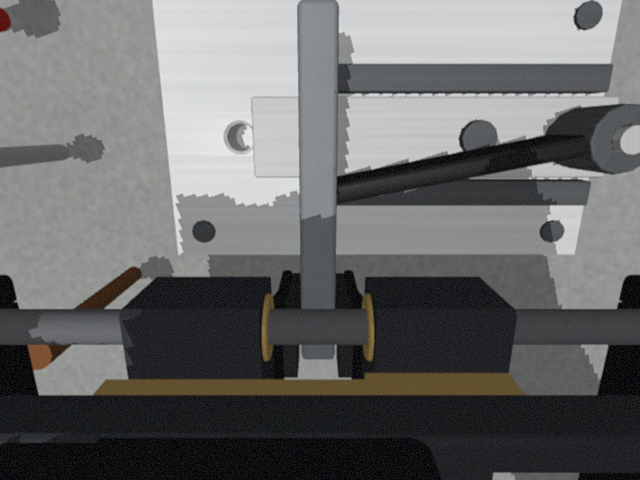

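Request:
apply_moves(
  increments=[
    {"gripper":-1,"tx":0.0015,"ty":0.0048,"tz":0,"spin":0},
    {"gripper":-1,"tx":0.0039,"ty":0.0124,"tz":0,"spin":0},
    {"gripper":-1,"tx":0.0069,"ty":0.0219,"tz":0,"spin":0},
    {"gripper":-1,"tx":0.0099,"ty":0.0315,"tz":0,"spin":0},
    {"gripper":-1,"tx":0.0129,"ty":0.041,"tz":0,"spin":0},
    {"gripper":-1,"tx":0.0153,"ty":0.0487,"tz":0,"spin":0},
    {"gripper":-1,"tx":0.0165,"ty":0.0525,"tz":0,"spin":0},
    {"gripper":-1,"tx":0.0165,"ty":0.0525,"tz":0,"spin":0},
    {"gripper":-1,"tx":0.0165,"ty":0.0525,"tz":0,"spin":0},
  ],
)

```text
time: 10.72
eef_pos: [0.5386, 0.0479, 0.0684]
tcp_rot: [3.139, -0.001, -0.305]
contact_force: [-2.7, -5.1, 7.3]
gripper_width: 0.159
```

Run:
```python
from workcell import arm
import cv2
from st import *
im=arm.capture("top")[:,:,::-1];cv2.imwrite("pics/t9.png",im)
cv2.imwrite("pics/t9c.png",cv2.resize(im[180:310,255:425],None,fx=4.5,fy=4.5,interpolation=cv2.INTER_CUBIC))
im=arm.capture("side")[:,:,::-1];cv2.imwrite("pics/s9.png",im)
cv2.imwrite("pics/s9c.png",cv2.resize(im[180:315,205:385],None,fx=4.4,fy=4.4,interpolation=cv2.INTER_CUBIC))
s=arm.read_state();print(s['time'],s['eef_pos'],s['tcp_rot'],s['contact_force'],s['gripper_width'],loc(s['eef_pos']))
cv2.imwrite("pics/w9.png",arm.capture("wrist")[:,:,::-1])
```

```text
10.8167 [0.53856104 0.04763194 0.06843546] [ 3.13907361e+00 -6.36338356e-04 -3.05345648e-01] [-1.98393286 -4.8092133   7.34088904] 0.16307670074593986 [-0.08393689  0.08381893]
```

View pics/t9c.png

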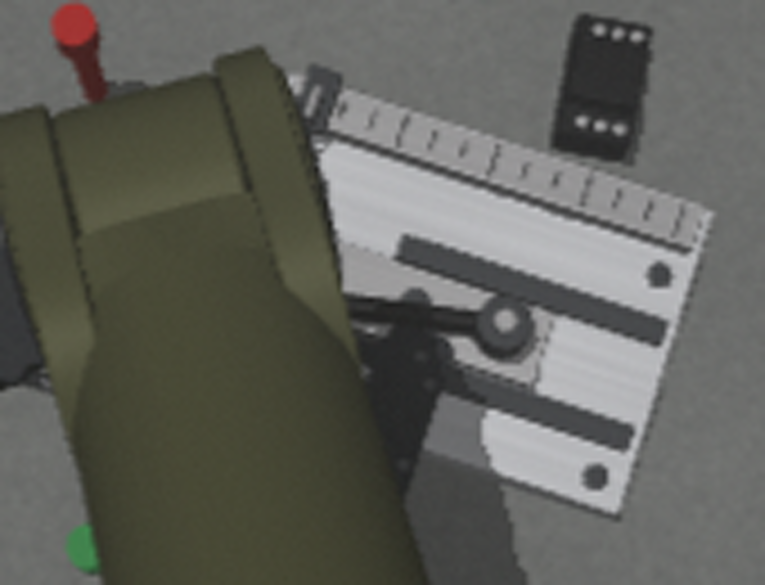

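View pics/s9c.png

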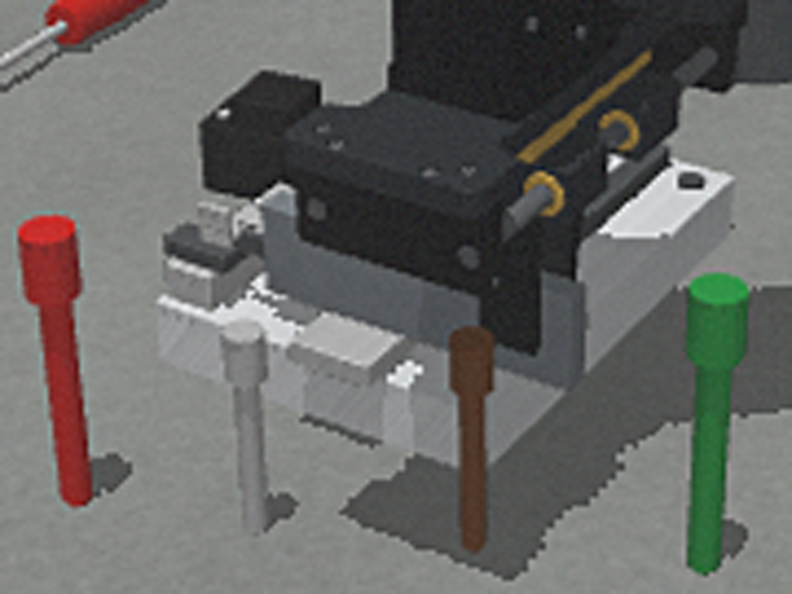

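View pics/w9.png

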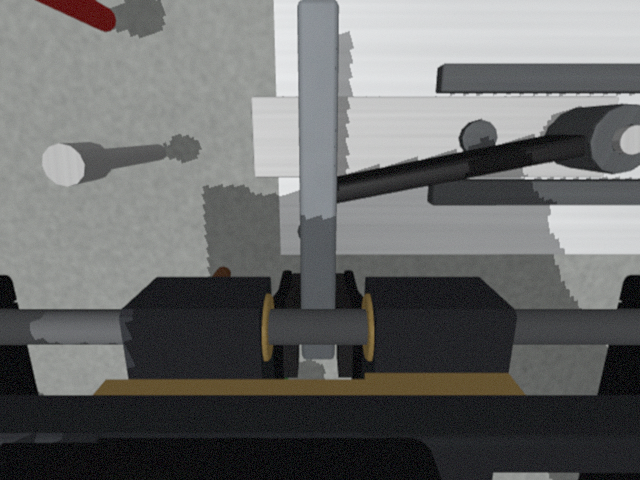

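Run:
```python
import cv2, numpy as np
a=cv2.imread("pics/s9.png")[215:260,235:285]; b=cv2.imread("pics/t9.png")[185:225,310:350]
a=cv2.resize(a,(400,360),interpolation=cv2.INTER_CUBIC); b=cv2.resize(b,(360,360),interpolation=cv2.INTER_CUBIC)
cv2.imwrite("pics/z9.png",np.hstack([a,b]))
a=cv2.imread("pics/w2.png")[85:205,250:430];cv2.imwrite("pics/z2.png",cv2.resize(a,None,fx=4,fy=4,interpolation=cv2.INTER_CUBIC))
```

```text
(no output)
```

View pics/z9.png

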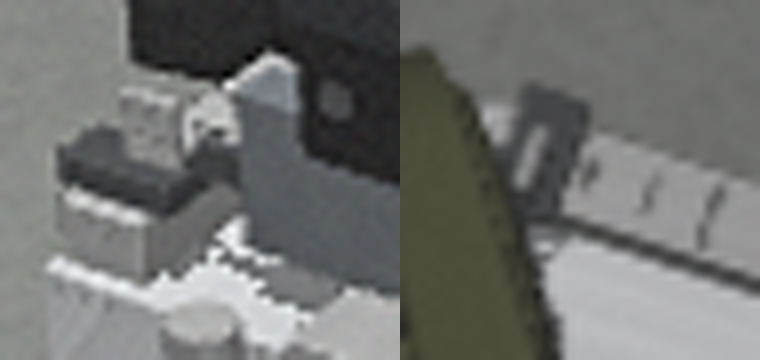

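View pics/z2.png

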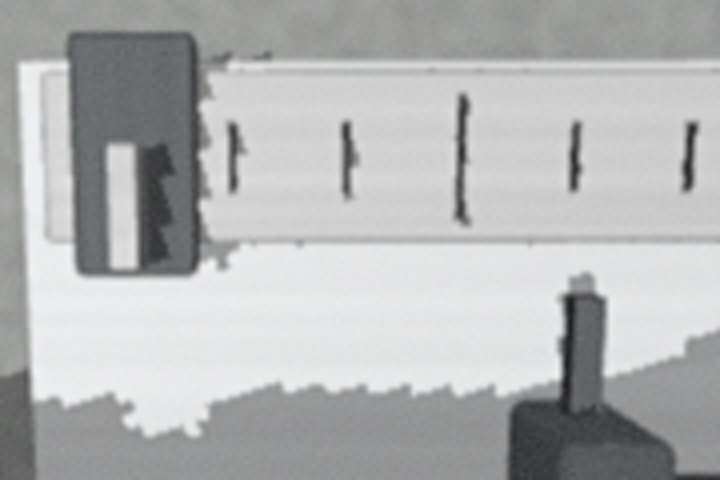

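Run:
```python
from workcell import arm
from h import *; from st import *
np.set_printoptions(precision=4,suppress=True)
P1=np.array([[-3.00312457e-01,-9.19656158e-01,-2.53071093e-01,6.63412328e-01],[-9.53840825e-01,2.89640883e-01,7.93463211e-02,-1.91861052e-02],[3.28402007e-04,2.65218229e-01,-9.64188355e-01,4.05375478e-01],[0,0,0,1]])
p=dict(arm.camera_params("wrist")); 
P2=P1.copy(); P2[:3,3]+=np.array([.6017,.0120,.1016])-np.array([.59358,.0026,.25316]); p['pose']=P2
d=lambda u,v:np.array([u,v])/4+[250,85]-.4
for zb,zp in((.068,.056),(.068,.058)):
    b=loc(ray(p,d(122,262),zb)[0]); q=loc(ray(p,d(582,283),zp)[0]); print(b,q,b-q)
for n,uv,z in[("barL",(508,410),.08),("barR",(672,445),.08),("corner",(20,64),.028),("clipL",(68,40),.05),("clipR",(195,40),.05)]: print(n,loc(ray(p,d(*uv),z)[0]))
p['pose']=P1
d=lambda u,v:np.array([u,v])/4+[265,95]-.4
b=loc(ray(p,d(78,160),.068)[0]); q=loc(ray(p,d(345,185),.057)[0]); print("w1",b,q,b-q)
t=arm.camera_params("top")
d=lambda u,v:np.array([u,v])/4.5+[255,180]-.4
b=loc(ray(t,d(313,98),.068)[0]); q=loc(ray(t,d(422,172),.057)[0]); print("top",b,q,b-q)
# current side view: blade in s9 zoom (8x): 
s=arm.camera_params("side")
d=lambda u,v:np.array([u,v])/8+[235,215]-.44
print("side blade top edge",loc(ray(s,d(150,90),.068)[0]),"near edge",loc(ray(s,d(180,97),.068)[0]))
print("ptr tip guesses",loc(ray(s,d(195,130),.056)[0]),loc(ray(s,d(215,140),.056)[0]))
print("bar top corner",loc(ray(s,d(275,55),.08)[0]),loc(ray(s,d(240,88),.08)[0]))
```

```text
[0.0508 0.0867] [0.0475 0.0293] [0.0033 0.0575]
[0.0508 0.0867] [0.0476 0.0297] [0.0031 0.0571]
barL [0.0348 0.0418]
barR [0.0307 0.0227]
corner [0.0759 0.1041]
clipL [0.0772 0.0945]
clipR [0.0772 0.0785]
w1 [0.0512 0.0861] [0.0456 0.0277] [0.0055 0.0583]
top [0.0574 0.0879] [0.0429 0.0301] [0.0145 0.0578]
side blade top edge [0.0595 0.0804] near edge [0.0522 0.0795]
ptr tip guesses [0.054  0.0729] [0.0477 0.0741]
bar top corner [0.0324 0.0713] [0.0304 0.0867]
```

Request:
apply_moves(
  increments=[
    {"gripper":-1,"tx":0.0008,"ty":0.0026,"tz":0,"spin":0},
    {"gripper":-1,"tx":0.0008,"ty":0.0026,"tz":0,"spin":0},
    {"gripper":-1,"tx":0.0008,"ty":0.0026,"tz":0,"spin":0},
    {"gripper":-1,"tx":0.0008,"ty":0.0026,"tz":0,"spin":0},
  ],
  newtons=10,
)

```text
time: 11.2
eef_pos: [0.5393, 0.05, 0.0684]
tcp_rot: [3.139, -0.001, -0.306]
contact_force: [-2.9, -5.0, 7.1]
gripper_width: 0.159
```

Request:
apply_moves(
  increments=[
    {"gripper":-1,"tx":0.0048,"ty":-0.0015,"tz":0,"spin":0},
    {"gripper":-1,"tx":0.0095,"ty":-0.003,"tz":0,"spin":0},
    {"gripper":-1,"tx":0.0143,"ty":-0.0045,"tz":0,"spin":0},
    {"gripper":-1,"tx":0.0191,"ty":-0.006,"tz":0,"spin":0},
    {"gripper":-1,"tx":0.0191,"ty":-0.006,"tz":0,"spin":0},
    {"gripper":-1,"tx":0.0191,"ty":-0.006,"tz":0,"spin":0},
  ],
  newtons=10,
)

```text
time: 11.7
eef_pos: [0.5518, 0.0455, 0.065]
tcp_rot: [3.136, 0.013, -0.305]
contact_force: [-11.6, -1.8, 3.0]
gripper_width: 0.161
```

Run:
```python
from workcell import arm
import cv2
from st import *
s=arm.read_state();print(s['time'],s['eef_pos'],s['tcp_rot'],s['contact_force'],s['gripper_width'],loc(s['eef_pos']))
cv2.imwrite("pics/w10.png",arm.capture("wrist")[:,:,::-1])
```

```text
11.7 [0.55181421 0.0454535  0.0650447 ] [ 3.13567769  0.01339021 -0.30460079] [-11.60387729  -1.82435965   2.96145094] 0.16061889202010607 [-0.07064039  0.08571501]
```

View pics/w10.png

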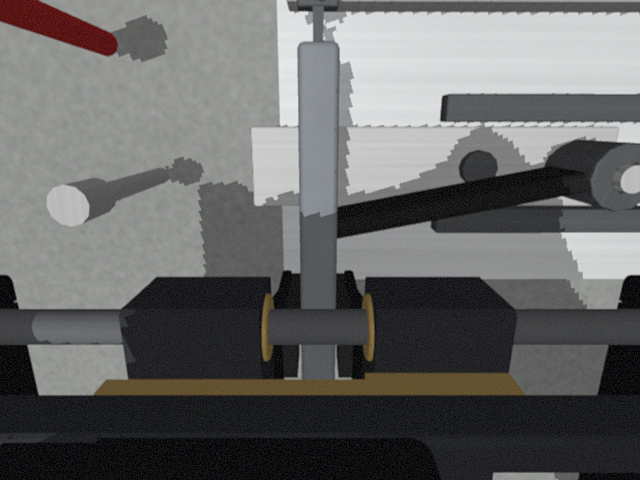

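Request:
apply_moves(
  increments=[
    {"gripper":-1,"tx":0.0048,"ty":-0.0015,"tz":0,"spin":0},
    {"gripper":-1,"tx":0.0095,"ty":-0.003,"tz":0,"spin":0},
    {"gripper":-1,"tx":0.0143,"ty":-0.0045,"tz":0,"spin":0},
    {"gripper":-1,"tx":0.0191,"ty":-0.006,"tz":0,"spin":0},
    {"gripper":-1,"tx":0.0191,"ty":-0.006,"tz":0,"spin":0},
    {"gripper":-1,"tx":0.0191,"ty":-0.006,"tz":0,"spin":0},
  ],
  newtons=10,
)

```text
time: 12.25
eef_pos: [0.5698, 0.0395, 0.0639]
tcp_rot: [3.135, 0.016, -0.305]
contact_force: [-12.3, -2.4, -1.3]
gripper_width: 0.168
```

Run:
```python
from workcell import arm
import cv2
from st import *
s=arm.read_state();print(s['time'],s['eef_pos'],s['tcp_rot'],s['contact_force'],s['gripper_width'],loc(s['eef_pos']))
cv2.imwrite("pics/w11.png",arm.capture("wrist")[:,:,::-1])
```

```text
12.25 [0.56976626 0.0394899  0.06390686] [ 3.13512893  0.01587698 -0.30452528] [-12.26871148  -2.39874216  -1.29496701] 0.16842978405492073 [-0.05172619  0.08540921]
```

View pics/w11.png

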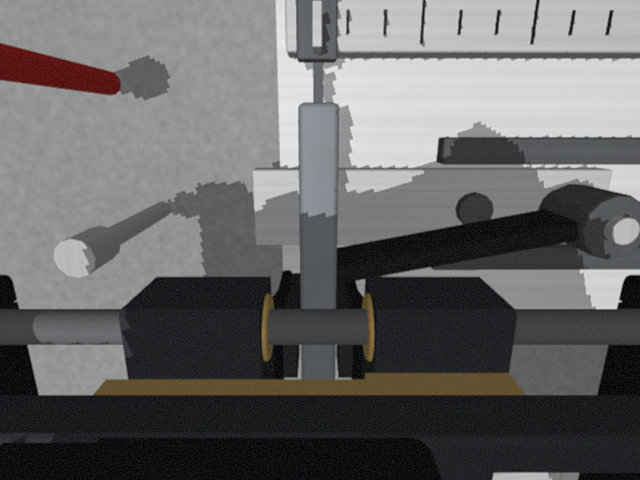

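Request:
apply_moves(
  increments=[
    {"gripper":-1,"tx":0.0038,"ty":-0.0012,"tz":0,"spin":0},
    {"gripper":-1,"tx":0.0076,"ty":-0.0024,"tz":0,"spin":0},
    {"gripper":-1,"tx":0.0114,"ty":-0.0036,"tz":0,"spin":0},
    {"gripper":-1,"tx":0.0153,"ty":-0.0048,"tz":0,"spin":0},
    {"gripper":-1,"tx":0.0191,"ty":-0.006,"tz":0,"spin":0},
    {"gripper":-1,"tx":0.0229,"ty":-0.0072,"tz":0,"spin":0},
    {"gripper":-1,"tx":0.0229,"ty":-0.0072,"tz":0,"spin":0},
  ],
  newtons=10,
)

```text
time: 12.88
eef_pos: [0.5903, 0.0329, 0.0629]
tcp_rot: [3.134, 0.021, -0.304]
contact_force: [-17.3, 0.2, -1.2]
gripper_width: 0.163
```

Run:
```python
from workcell import arm
import cv2
from st import *
s=arm.read_state();print(s['time'],s['eef_pos'],s['tcp_rot'],s['contact_force'],s['gripper_width'],loc(s['eef_pos']))
cv2.imwrite("pics/w12.png",arm.capture("wrist")[:,:,::-1])
```

```text
12.8833 [0.59034214 0.03290684 0.06287278] [ 3.13395892  0.02135626 -0.30424314] [-17.28354947   0.19950231  -1.2313906 ] 0.16274269891360252 [-0.03012314  0.08529927]
```

View pics/w12.png

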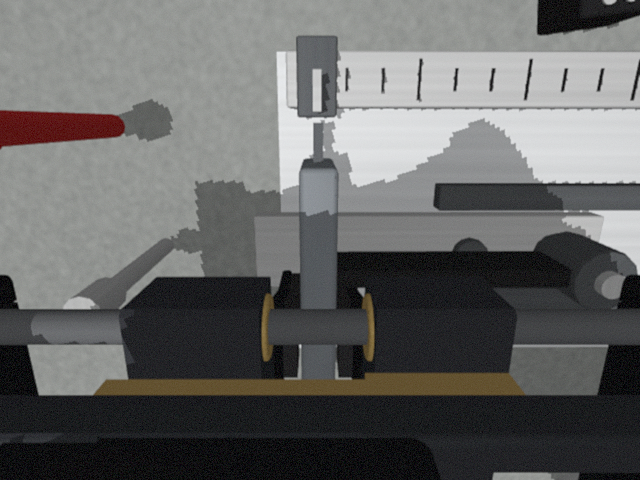

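Pointer at (318,140) and blade at (317,90) are level. I continue sliding to close the lever.

Request:
apply_moves(
  increments=[
    {"gripper":-1,"tx":0.0038,"ty":-0.0012,"tz":0,"spin":0},
    {"gripper":-1,"tx":0.0076,"ty":-0.0024,"tz":0,"spin":0},
    {"gripper":-1,"tx":0.0114,"ty":-0.0036,"tz":0,"spin":0},
    {"gripper":-1,"tx":0.0153,"ty":-0.0048,"tz":0,"spin":0},
    {"gripper":-1,"tx":0.0191,"ty":-0.006,"tz":0,"spin":0},
    {"gripper":-1,"tx":0.0229,"ty":-0.0072,"tz":0,"spin":0},
    {"gripper":-1,"tx":0.0229,"ty":-0.0072,"tz":0,"spin":0},
  ],
  newtons=10,
)

```text
time: 13.52
eef_pos: [0.6141, 0.0254, 0.0629]
tcp_rot: [3.134, 0.02, -0.305]
contact_force: [-15.1, 0.0, -2.3]
gripper_width: 0.158
```

Run:
```python
from workcell import arm
import cv2
from st import *
s=arm.read_state();print(s['time'],s['eef_pos'],s['tcp_rot'],s['contact_force'],s['gripper_width'],loc(s['eef_pos']))
cv2.imwrite("pics/w13.png",arm.capture("wrist")[:,:,::-1])
```

```text
13.5167 [0.6141259  0.02537312 0.06290209] [ 3.13440734  0.0197952  -0.30460695] [-15.06071464   0.03865788  -2.29622892] 0.15815218134195586 [-0.00517477  0.08524438]
```

View pics/w13.png

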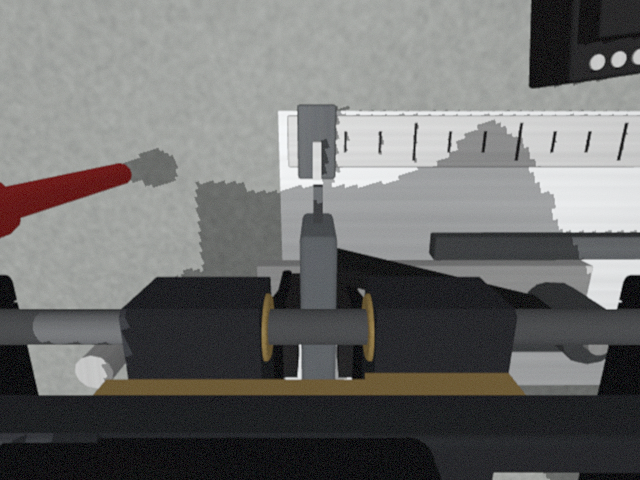

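Request:
apply_moves(
  increments=[
    {"gripper":-1,"tx":0.0019,"ty":-0.0006,"tz":0,"spin":0},
    {"gripper":-1,"tx":0.0038,"ty":-0.0012,"tz":0,"spin":0},
    {"gripper":-1,"tx":0.0057,"ty":-0.0018,"tz":0,"spin":0},
    {"gripper":-1,"tx":0.0057,"ty":-0.0018,"tz":0,"spin":0},
    {"gripper":-1,"tx":0.0057,"ty":-0.0018,"tz":0,"spin":0},
  ],
  newtons=10,
)

```text
time: 13.98
eef_pos: [0.6193, 0.0238, 0.0629]
tcp_rot: [3.134, 0.02, -0.304]
contact_force: [-16.3, -0.8, -1.2]
gripper_width: 0.159
```

Request:
apply_moves(
  increments=[
    {"gripper":-1,"tx":0.0019,"ty":-0.0006,"tz":0,"spin":0},
    {"gripper":-1,"tx":0.0038,"ty":-0.0012,"tz":0,"spin":0},
    {"gripper":-1,"tx":0.0057,"ty":-0.0018,"tz":0,"spin":0},
    {"gripper":-1,"tx":0.0057,"ty":-0.0018,"tz":0,"spin":0},
    {"gripper":-1,"tx":0.0057,"ty":-0.0018,"tz":0,"spin":0},
  ],
  newtons=10,
)

```text
time: 14.4
eef_pos: [0.6206, 0.0243, 0.0626]
tcp_rot: [3.133, 0.03, -0.304]
contact_force: [-26.6, 1.6, 5.8]
gripper_width: 0.162
```

Run:
```python
from workcell import arm
import cv2
from st import *
s=arm.read_state();print(s['time'],s['eef_pos'],s['tcp_rot'],s['contact_force'],s['gripper_width'],loc(s['eef_pos']))
cv2.imwrite("pics/w14.png",arm.capture("wrist")[:,:,::-1])
```

```text
14.4 [0.62064626 0.02425422 0.0625982 ] [ 3.13284104  0.02982279 -0.30373818] [-26.63382438   1.64022633   5.83722088] 0.1622580695640582 [0.00138105 0.08613225]
```

View pics/w14.png

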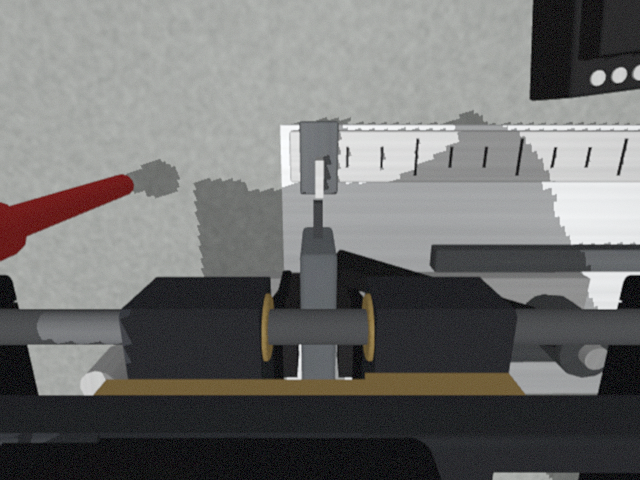

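Run:
```python
import cv2
im=cv2.imread("pics/w14.png")
cv2.imwrite("pics/z14.png",cv2.resize(im[115:385,280:640],None,fx=2.2,fy=2.2,interpolation=cv2.INTER_CUBIC))
cv2.imwrite("pics/z14b.png",cv2.resize(im[115:245,285:355],None,fx=4.6,fy=4.6,interpolation=cv2.INTER_CUBIC))
```

```text
(no output)
```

View pics/z14.png

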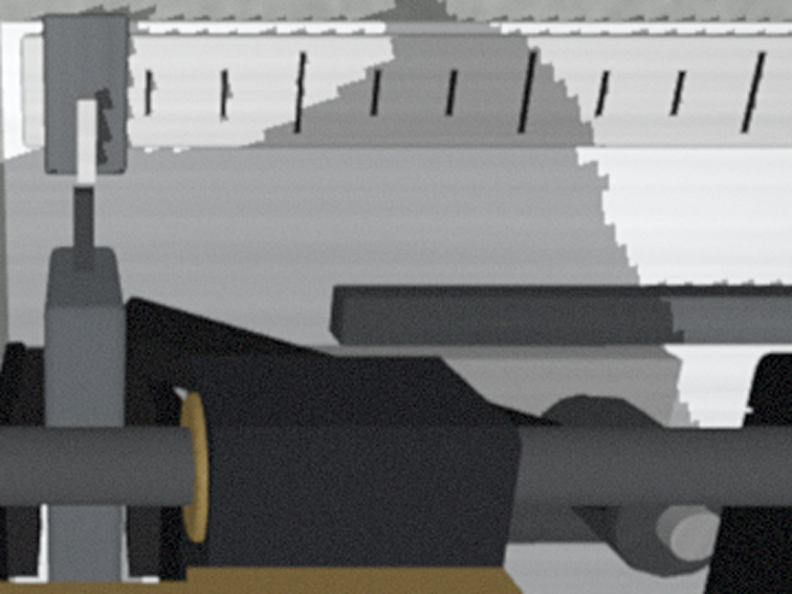

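View pics/z14b.png

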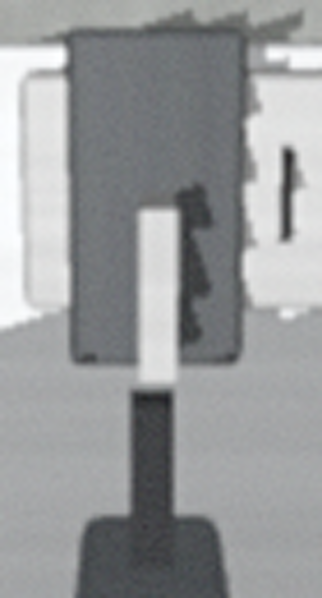

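Run:
```python
from workcell import arm
from h import *; from st import *
p=arm.camera_params("wrist")
d=lambda u,v:np.array([u,v])/2.2+[280,115]-.3
for z in (.047,.073):
    q=[loc(ray(p,d(*a),z)[0]) for a in((140,300),(325,353),(490,402),(560,423))]
    for e in(1,2,3):
        v=q[0]-q[e];print(z,q[0],q[e],np.arctan2(v[0],v[1]))
k=loc(ray(p,d(693,533),.082)[0]);print("knob",k)
s=arm.read_state();print(s['tcp_rot'])
```

```text
0.047 [0.02002145 0.07423846] [0.00787837 0.03426383] 0.2949115489310113
0.047 [0.02002145 0.07423846] [-0.00382919 -0.00296298] 0.29963862091661886
0.047 [0.02002145 0.07423846] [-0.00899587 -0.01923467] 0.3010022937425432
0.073 [0.02925661 0.07632333] [0.01901918 0.04262205] 0.2949115489310102
0.073 [0.02925661 0.07632333] [0.00914893 0.01123736] 0.29963862091661764
0.073 [0.02925661 0.07632333] [ 0.00479307 -0.00248076] 0.30100229374254306
knob [-0.0128216  -0.02481923]
[ 3.1328421   0.02967778 -0.30361967]
```

The lever edge is at +0.30 rad, which is fully closed. Now a short hold, then a last look.

Request:
apply_moves(
  increments=[
    {"gripper":-1,"tx":0,"ty":0,"tz":0,"spin":0},
    {"gripper":-1,"tx":0,"ty":0,"tz":0,"spin":0},
    {"gripper":-1,"tx":0,"ty":0,"tz":0,"spin":0},
    {"gripper":-1,"tx":0,"ty":0,"tz":0,"spin":0},
    {"gripper":-1,"tx":0,"ty":0,"tz":0,"spin":0},
    {"gripper":-1,"tx":0,"ty":0,"tz":0,"spin":0},
  ],
)

```text
time: 14.95
eef_pos: [0.6206, 0.0243, 0.0626]
tcp_rot: [3.133, 0.03, -0.304]
contact_force: [-25.7, 1.7, 6.3]
gripper_width: 0.157
```

Run:
```python
from workcell import arm
import cv2, numpy as np
a=arm.capture("side")[:,:,::-1]; b=arm.capture("wrist")[115:245,285:355,::-1]
a=cv2.resize(a[120:320,190:420],None,fx=2.3,fy=2.3); b=cv2.resize(b,(248,460),interpolation=cv2.INTER_CUBIC)
cv2.imwrite("pics/f15.png",np.hstack([a,b]))
s=arm.read_state();print(s['time'],s['eef_pos'],s['contact_force'],s['gripper_width'])
```

```text
15.05 [0.62064475 0.02420887 0.06259214] [-27.83653623   2.52956202   7.01109534] 0.16377178728917788
```

View pics/f15.png

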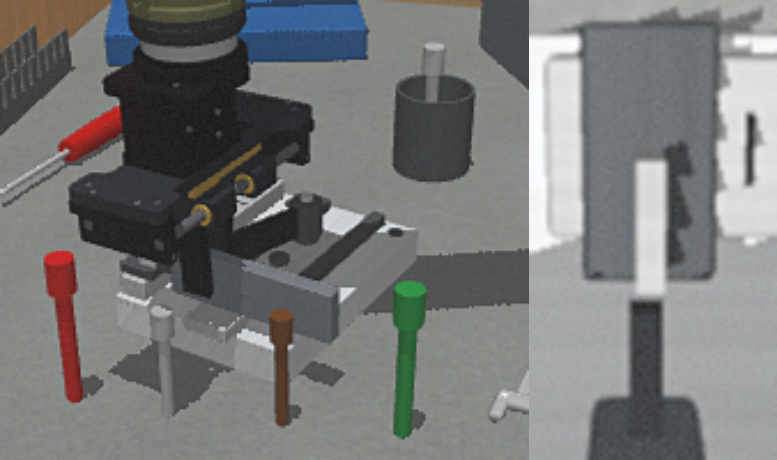

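The pin stands in the cup, the pointer meets the blade, the lever is closed and the look-alike pins are still standing. Handing in.

```bash
python3 -c "
from workcell import arm
print(arm.finish_job())"
```

```text
the job is handed in; nothing more can be done
None
```

I pulled the grey park pin and stood it in the cup. Then I drew the leg out to the mark, slid the fingers along the crossbar to close the lever, and handed in at about 15 s, still holding the leg.

Last checks:
- **Pointer and mark:** the wrist view shows the pointer about 0.6 mm off the blade along the slide. The limit is 4 mm.
- **Lever:** its edge measures about +0.30 rad to the base's y axis, which is fully closed at 0.60. The sliding force also rose from about 16 N to 27 N, as expected at the hard stop.
- **Grip:** the fingers are shut on the crossbar, and the arm still carries the spring and lever load.
- **Park pin:** the side view shows it upright in the cup.
- **Bench:** the look-alike pins are still standing, and none of the other things seemed to have moved in the pictures I looked at. I did not measure them.

- **Disagreements:** the wrist camera differed from the top camera by 2–4 mm on the pin and stop and about 7 mm on the cup. My rough side-view reading before the final pull put the pointer nearer the mark than the other views did. I relied on the close wrist view of pointer against blade. No check failed.

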